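Put the bottle and the carton back behind the rail of the clinic counter rack

TASK

Put the amber squeeze bottle and the dressing carton that were left on the vaccination counter back on the lower deck of the white counter rack: lift each over the front lip and stand it upright on the deck, the bottle in the half of the rack where the wipes tub stands, the carton in the half where the glove box stands. The carton goes in like a book, a narrow end squarely towards the lip. Do not topple anything, leave the tub, the glove box and the steel tray where they are, and do not bump the rack hard.

Things in the scene. Friction and masses are not known exactly. Their poses are not given: they have to be found in the camera images.
- rack: Fixed white and chrome counter rack, 430 mm wide (its y), 120 mm deep (its x), 290 mm high with the small boxes on its wire top shelf. Origin: centre of its underside, on the counter; its x points from the front (robot's side, with the lip) to the back, y to the left, z up. End plates and end wires at y = +-209 mm. Open at the front between lip and top shelf.
- deck (a point): Centre of the lower deck's top face, 20 mm above the rack's origin; axes as the rack's. Free depth along x: from -55 mm (lip) to +51 mm (back wires). Between tub and glove box about 225 mm of its width is free.
- lip (a point): Middle of the front lip's top edge, 38 mm above the deck and 58 mm in front of the rack's middle; the lip is 6 mm thick at its rolled edge and runs the full width.
- top_shelf (a point): Lower front edge of the wire top shelf, mid-width: 26 mm in front of the rack's middle, 225 mm above the deck; the shelf covers all behind it, over the full width. A vertical gripper over the deck hits it: tilt it about 35 degrees (25 to 45), gripper body leaning towards the robot, fingers pointing forward (rack's +x) and down.
- bottle: Loose amber plastic squeeze bottle, paper label with red stripe, white cap with pointed spout, standing on the counter beside the rack's front, left or right. Round body 52 mm in diameter, 110 mm high; cap 29 mm in diameter from 121 to 134 mm; spout to 150 mm. Origin: centre of its underside, z along its axis. 0.14 to 0.3 kg.
- carton: Loose closed dressing carton, white, blue band round the foot, red cross on both broad faces, standing on the counter on the rack's other side. 70 mm along its x, 50 mm along its y (grip across this), 110 mm tall. Origin: centre of its underside, z up. Its narrow ends face along its x, which on the rack must lie along the rack's x, either way round. 0.11 to 0.24 kg.
- tub: Bystander: round wipes tub, white with yellow and green label and yellow lid, 80 mm in diameter, 167 mm high, standing on the rack's deck about 155 mm to the left or the right of the rack's middle. Origin: centre of its underside.
- glovebox: Bystander: white and green glove box standing on end at the other end of the rack's deck, about 155 mm from the middle; 85 mm along its x (depth), 86 mm along its y (width), 190 mm tall. Origin: centre of its underside.
- tray: Bystander: shallow steel tray with swab packs lying on the counter in front of the rack; 90 mm (its x) by 150 mm (its y), 26 mm high. Origin: centre of its underside.
Mind the look-alikes: they are no part of the job. Leave any yellow look-alike of the carton alone.

How it is judged (in metres and radians):
At the end, for the whole second after the job is handed in: Bottle (tub's half) and carton (glove box's half) stand upright within 5 degrees and at rest on the deck behind the lip; the carton's 70 mm direction within 11 degrees of the rack's depth; tub, glove box and tray within 25 mm of their starts (x of bottle in the frame of rack between -0.045 and 0.045 m and z of bottle in the frame of rack between 0.012 and 0.026 m and angle between each of bottle, carton's own z axis and vertical below 0.09 rad and x of carton in the frame of rack between -0.045 and 0.045 m and z of carton in the frame of rack between 0.012 and 0.026 m and angle between the x axis of carton and the x axis of rack, either way round below 0.2 rad and ((y of each of tub, bottle in the frame of rack above 0 m and y of bottle in the frame of rack below 0.24 m and y of carton in the frame of rack between -0.24 and 0 m) or (y of each of tub, bottle in the frame of rack below 0 m and y of bottle in the frame of rack above -0.24 m and y of carton in the frame of rack between 0 and 0.24 m)) and linear speed of each of bottle, carton below 0.02 m/s and distance of each of tub, glovebox, tray from where it was at the start of the episode below 0.025 m); the robot touches nothing.
It fails at once if the bottle or the carton is toppled (leans more than 40 degrees) (angle between any of bottle, carton's own z axis and vertical above 0.7 rad).
It fails at once if the wipes tub or the glove box is tipped by more than 20 degrees or moved by more than 25 mm, or the tray is moved by more than 25 mm (angle between any of tub, glovebox's own z axis and vertical above 0.35 rad or distance of any of tub, glovebox, tray from where it was at the start of the episode above 0.025 m).
It fails at once if the robot itself bumps the rack with more than 40 N (contact force between any of the fingers, the arm and rack above 40 N).
It also fails if it takes over 67 s, if anything falls off the work surface, if the arm or the gripper's body presses on something with over 40 N, if the wrist force passes 120 N, or if a joint passes its speed limit or range.

ROBOT

A 6-joint arm with a two-finger parallel gripper is mounted at the origin on the work surface. World frame = base frame: x ahead of the robot, y to its left, z up, the work surface at z = 0. Lengths are in mm, angles in degrees, forces in N, time in s.
With the tool pointing down it reaches from about 300 to 850 mm from the base axis. Payload 4.2 kg.
Tool frame: the origin (TCP) lies on the centre line of the jaws, within the pads' length; the fingertips stand 8 mm ahead of it and the grasp point (between the pads) lies 11 mm behind it; z points along the fingers, y is the line along which they close (so a half turn about z gives the same grasp; the last joint's range is limited). The gripper opens to 91 mm and grips with 3 to 60 N. Pads are 32 mm wide; open, the fingers measure 118 mm over their backs; the gripper's body (76 mm by 178 mm) begins 60 mm behind the grasp point.
Start: joints at [-71.219, 18.312, 89.639, -0, 72.044, -1.146], TCP at [195.982, -540.589, 196.176] pointing down, gripper open.
Joint ranges: [-177.97, 177.97], [-48.28, 115.42], [12.27, 149.76], [-77.06, 257.06], [2.81, 150.46], [-146.56, 146.56]. Speed limits (degrees/s): [147.25, 147.25, 180, 180, 180, 180].

INTERFACE

Orientations are given as [roll, pitch, yaw] about the fixed x, y, z axes, in that order (R = Rz(yaw) Ry(pitch) Rx(roll)).
In Python, from workcell import telemetry, eyes, ticket gives the robot as it stands. The module is installed in compiled form; this text tells all that it offers.
- The arm moves only by the shell command python3 -m crank 'ROWS' [OPENING] [FORCE]. ROWS is JSON, a list of rows, each an object of numbers: "dx", "dy", "dz": the shift along the world's x, y, z normalised to -1 to 1, where 1 is 80 cm; "yaw": the turn about the world's z normalised to -1 to 1, where 1 is 5 degrees. A call has 1 to 10 rows; each row shifts and turns the commanded pose from where the row before left it; what a row does not reach is not made up. A row lasts 1/8 s, in which the tool goes at most 62.5 mm and 10.7 degrees, less where a joint would pass 70% of its speed; a pose out of reach is approached as far as the arm can. A call with a number of a shift or a turn outside -1 to 1 is refused whole. A call with a gripper value outside its range is refused whole. OPENING is the opening, from 0 (shut) to 1 (fully open), set as the call begins (- or left out, the last holds). The fingers move at their own pace and stop on an object; FORCE is the grip in N (left out, the last holds). Time passes only in rows, so rows that do not move let the fingers close. It gives the time, the measured TCP pose, the force, the opening and the grip force at its end, in the units of the state.
- telemetry.state(): the state, without advancing time (a new reading comes with each control period).
- eyes.grab_frame(name): name is "side" or "top"; returns the picture (480x640x3 uint8, red, green, blue); there is no depth.
- eyes.calibration(name): a dict with "camera_matrix" (3x3 intrinsics, pixels), "k1" (the pictures are not rectified: a ray, as slopes to the right and down, at radius r is drawn at 1 + k1 r^2 times it, then the intrinsics apply), "world_from_camera" (4x4, takes a point from camera to world coordinates). Camera axes: x right, y down, z forward; pixel columns grow to the right and rows downward; lengths in mm; the calibration is good to about 2 mm. A picture is of the moment at which its call begins. calibration takes no time and is no camera call.
- ticket.job_done(): hands the job in; it is judged then, once.
The state is a dict: "time_s": time; "qpos": joint angles; "qvel": joint speeds; "effort": joint torques, N m; "ee_pos": TCP position; "ee_rot": TCP orientation; "force": force on the tool from outside, world axes, zero at the start; "torque": the same for the moment, N m; "gripper_width": finger opening in mm; "gripper_force": force on a finger pad.
Only numpy, scipy, OpenCV 4.12 (cv2) and the standard library are available. Lean on these libraries where they do the work, as an engineer would, in place of code of your own. Each camera call takes 0.05 s, during which the arm holds its last target. There are 200 camera calls.

## Working session

There is one attempt and no reset: what is moved stays moved. The work goes in short steps, Python scripts to look and compute and a shell command to move; the robot and the scene stay as the last step left them, time stands still between calls to the robot, and variables do not carry over. Pictures are saved under pics/ and viewed, at most 10 in all, crops included, and the job is handed in when it is done.

```bash
ls; mkdir -p pics; cat > h.py <<'E'
import numpy as np,cv2
from workcell import telemetry,eyes,ticket
def cal(n):
    c=eyes.calibration(n);return np.array(c["camera_matrix"],float),c["k1"],np.array(c["world_from_camera"],float)
def at_z(n,uv,z):
    "pixels -> world points on the plane z"
    K,k,T=cal(n)
    s=cv2.undistortPoints(np.array(uv,float).reshape(-1,1,2),K,distort(n))[:,0]
    d=np.c_[s,np.ones(len(s))]@T[:3,:3].T
    return T[:3,3]+d*((z-T[2,3])/d[:,2])[:,None]
def distort(n): return np.array([cal(n)[1],0,0,0,0.])
def proj(n,P):
    K,k,T=cal(n);Ti=np.linalg.inv(T)
    return cv2.projectPoints(np.array(P,float).reshape(-1,1,3),cv2.Rodrigues(Ti[:3,:3])[0],Ti[:3,3],K,distort(n))[0][:,0]
def snap(n,f):
    im=eyes.grab_frame(n);cv2.imwrite(f"pics/{f}.png",cv2.cvtColor(im,cv2.COLOR_RGB2BGR));return im
E
python3 -c "
from h import *
print(telemetry.state())
for n in('side','top'):
    snap(n,n+'0');print(cal(n))
"
```

```text
pics
{'time_s': 0.0, 'qpos': array([-7.12198164e+01,  1.83521862e+01,  8.97075704e+01, -7.21824760e-04,
        7.20432255e+01, -1.14591590e+00]), 'qvel': array([-0.00198963,  0.04843403,  0.07634539,  0.03751671, -0.02142331,
       -0.01997181]), 'effort': array([ 3.14992467e-04, -4.12460446e+01, -2.31974477e+01,  7.26645696e-02,
        4.57940879e-02, -1.53437518e-04]), 'ee_pos': array([ 195.78603654, -540.06240205,  195.30695667]), 'ee_rot': array([-1.79897025e+02, -1.37337653e-03,  1.99263215e+01]), 'force': array([ 0.80603699,  0.63570648, -0.77134622]), 'torque': array([ 0.00138834,  0.02132782, -0.00625432]), 'gripper_force': 0.0, 'gripper_width': 90.73788715195165}
(array([[517.42477794,   0.        , 319.65055741],
       [  0.        , 517.42477794, 248.08470282],
       [  0.        ,   0.        ,   1.        ]]), 0.026406689227334065, array([[-9.76142837e-01, -1.58158658e-01,  1.48764920e-01,
         3.76279964e+02],
       [-2.17129356e-01,  7.11259385e-01, -6.68554358e-01,
         8.99510088e+02],
       [-7.27856946e-05, -6.84905779e-01, -7.28631642e-01,
         1.11872578e+03],
       [ 0.00000000e+00,  0.00000000e+00,  0.00000000e+00,
         1.00000000e+00]]))
(array([[507.87641063,   0.        , 320.09695717],
       [  0.        , 507.87641063, 244.63963459],
       [  0.        ,   0.        ,   1.        ]]), -0.05899881516215782, array([[-1.45689310e-02, -9.84492376e-01,  1.74821357e-01,
         3.64330093e+02],
       [-9.99891830e-01,  1.39915342e-02, -4.53489425e-03,
        -5.16340089e+00],
       [ 2.01854982e-03, -1.74868515e-01, -9.84589726e-01,
         1.18926072e+03],
       [ 0.00000000e+00,  0.00000000e+00,  0.00000000e+00,
         1.00000000e+00]]))
```

View pics/top0.png

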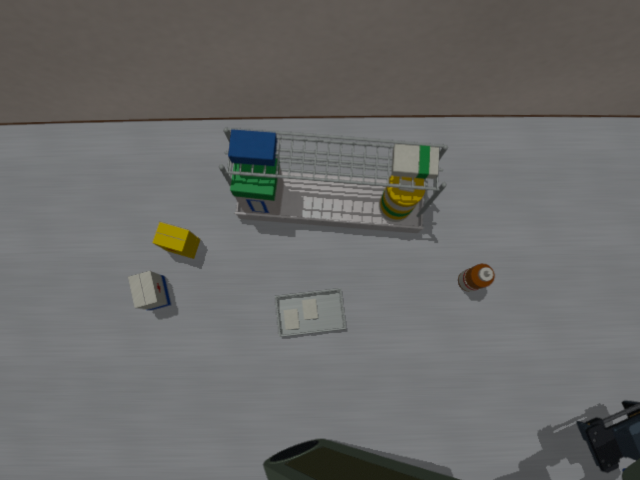

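View pics/side0.png

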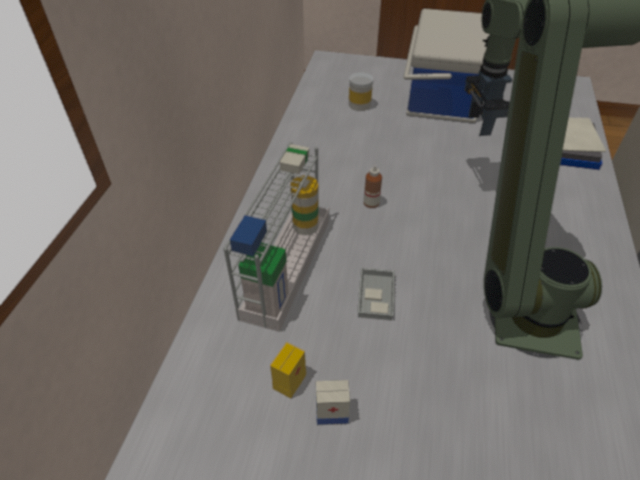

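```bash
python3 -m crank 2>&1 | tail -5; python3 -m crank '[{"dz":0.02}]'; python3 - <<'E'
from h import *
l=at_z('top',[(238,213),(420,227)],58);print('lip ends',l.round(1),np.linalg.norm(l[1]-l[0]))
d=l[0]-l[1];yaw=np.degrees(np.arctan2(-d[0],d[1]));m=l.mean(0);a=np.radians(yaw)
print('rack yaw',yaw,'org',m[:2]+58*np.array([np.cos(a),np.sin(a)]))
print('bottle tip',at_z('top',[(488,273)],150))
im=cv2.imread('pics/top0.png')
a=cv2.resize(im[250:330,110:200],None,fx=4,fy=4,interpolation=2)
b=cv2.resize(im[240:320,440:530],None,fx=4,fy=4,interpolation=2)
c=cv2.resize(im[120:240,210:450],None,fx=3,fy=2.3,interpolation=2)
cv2.imwrite('pics/c0.png',np.vstack([np.hstack([a,b]),c[:,:720]]))
E
```

```text
invalid input
lip ends [[ 641.5  176.6   58. ]
 [ 602.8 -239.    58. ]] 417.4026218619775
rack yaw -5.31068131023532 org [679.91267382 -36.55823672]
bottle tip [[ 484.20483869 -357.12465683  150.        ]]validation failed for argument at $[0]...
```

View pics/c0.png

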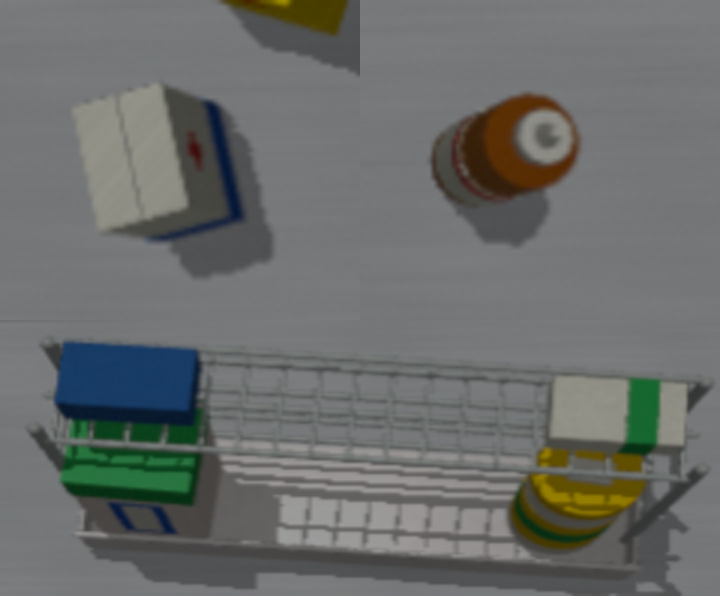

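```bash
python3 -m crank '[{"dx":0.03,"dy":0.03,"dz":0.07,"yaw":0},{"dx":0.03,"dy":0.03,"dz":0.07,"yaw":0},{"dx":0.03,"dy":0.03,"dz":0.07,"yaw":0},{"dx":0.03,"dy":0.03,"dz":0.06,"yaw":0}]' 1
python3 - <<'E'
from h import *
print(telemetry.state()['qpos'].round(1))
c=at_z('top',[(128.75,277),(150.75,271.25),(157,301.75),(134.5,307.5)],110)
print(c.round(1),c.mean(0));s=[np.linalg.norm(c[i]-c[i-1]) for i in range(4)];print(s)
e=(c[1]+c[0]-c[2]-c[3])[:2];print('carton x yaw',np.degrees(np.arctan2(e[1],e[0])))
print('cap',at_z('top',[(486.7,273.7)],134), 'spout',at_z('top',[(487,273.5)],150))
print('wall edge',at_z('top',[(320,117)],0),'cooler',at_z('side',[(415,112)],0))
print(at_z('top',[(276,296),(343,290),(347,330),(281,337)],13).round())
print('tub lid',at_z('top',[(407,190)],187), 'yellow',at_z('top',[(154,240),(160,224),(185,232)],110).round())
E
```

```text
time_s: 0.6
ee_pos: [289.2, -446.9, 406.2]
ee_rot: [180.0, -0.0, 19.9]
force: [0.2, -1.0, -0.6]
gripper_width: 91.0
gripper_force: 0.0
[-58.3  11.3  69.9   0.   98.8  11.8]
[[491.1 402.5 110. ]
 [503.  355.  110. ]
 [437.4 338.9 110. ]
 [425.7 386.9 110. ]] [464.29836458 370.82844466 110.        ]
[np.float64(67.26611639319874), np.float64(48.91542571757498), np.float64(67.54280617838049), np.float64(49.46195069446607)]
carton x yaw 13.590563675153431
cap [[ 484.61579307 -359.66570192  134.        ]] spout [[ 483.19807031 -354.95010695  150.        ]]
wall edge [[899.45328344 -15.11891519   0.        ]] cooler [[ 398.39819604 -924.31628234    0.        ]]
[[454.  93.  13.]
 [466. -62.  13.]
 [374. -69.  13.]
 [360.  82.  13.]]
tub lid [[ 653.4638423  -189.49687478  187.        ]] yellow [[571. 351. 110.]
 [607. 339. 110.]
 [588. 283. 110.]]
```

```bash
python3 -m crank '[{"dx":0.07,"dy":-0.024,"dz":0.02,"yaw":0},{"dx":0.07,"dy":-0.024,"dz":0.02,"yaw":0},{"dx":0.07,"dy":-0.024,"dz":0.02,"yaw":0},{"dx":0.07,"dy":-0.024,"dz":0.02,"yaw":0},{"dx":0.07,"dy":-0.024,"dz":0.02,"yaw":0},{"dx":0.07,"dy":-0.024,"dz":0.02,"yaw":0},{"dx":0.07,"dy":-0.024,"dz":0.02,"yaw":0},{"dx":0.07,"dy":-0.024,"dz":0.02,"yaw":0}]'
python3 -c "
from h import *
print(telemetry.state()['qpos'].round(1))"
```

```text
time_s: 1.6
ee_pos: [631.0, -517.6, 421.3]
ee_rot: [174.2, -3.2, 20.1]
force: [-0.0, 0.4, 0.5]
gripper_width: 91.3
gripper_force: 0.0
[-40.1  44.3  12.4  -0.2 116.7  29.9]
```

```bash
python3 -m crank '[{"dx":0.06,"dy":-0.04,"dz":0.03,"yaw":0},{"dx":0.06,"dy":-0.04,"dz":0.03,"yaw":0},{"dx":0.06,"dy":-0.04,"dz":0.03,"yaw":0}]'
python3 -c "
from h import *
print(telemetry.state()['qpos'].round(1))"
```

```text
time_s: 1.98
ee_pos: [686.8, -544.1, 403.3]
ee_rot: [168.4, -6.6, 20.6]
force: [0.1, -0.7, 0.2]
gripper_width: 91.3
gripper_force: 0.0
[-39.   46.1  12.4  -0.3 108.3  30.9]
```

```bash
python3 -m crank '[{"dx":0.05,"dy":-0.04,"dz":0.03,"yaw":0},{"dx":0.05,"dy":-0.04,"dz":0.03,"yaw":0},{"dx":0.05,"dy":-0.04,"dz":0.03,"yaw":0},{"dx":0.05,"dy":-0.04,"dz":0.03,"yaw":0},{"dx":0.05,"dy":-0.04,"dz":0.03,"yaw":0},{"dx":0.05,"dy":-0.04,"dz":0.03,"yaw":0}]'
cat >> h.py <<'E'
from scipy.spatial.transform import Rotation
def pose():
    s=telemetry.state();R=Rotation.from_euler('xyz',s['ee_rot'],degrees=True).as_matrix();z=R[:,2];y=R[:,1]
    print('q',s['qpos'].round(1),'tcp',s['ee_pos'].round(1),'t',round(s['time_s'],2))
    print('tilt %.1f az %.1f  close-axis az %.1f (z %.2f)'%(np.degrees(np.arccos(-z[2])),np.degrees(np.arctan2(z[1],z[0])),np.degrees(np.arctan2(y[1],y[0])),y[2]),'grasp',(s['ee_pos']-11*z).round(1),'tip',(s['ee_pos']+8*z).round(1))
E
python3 -c "
from h import *
pose()"
```

```text
time_s: 2.72
ee_pos: [764.2, -608.1, 394.3]
ee_rot: [157.1, -13.0, 22.6]
force: [-0.1, 0.6, -0.2]
gripper_width: 91.1
gripper_force: 0.0
q [-39.1  48.6  12.4  -0.1  92.9  30.8] tcp [ 764.2 -608.1  394.3] t 2.73
tilt 26.1 az -39.4  close-axis az -72.8 (z 0.38) grasp [ 760.5 -605.   404.2] tip [ 766.9 -610.3  387.1]
```

```bash
python3 -m crank '[{"dx":-0.07,"dy":0.05,"dz":0.0,"yaw":-1},{"dx":-0.05,"dy":0.04,"dz":0.0,"yaw":-1},{"dx":-0.05,"dy":0.04,"dz":0,"yaw":-1},{"dx":0,"dy":0,"dz":0,"yaw":-1},{"dx":0,"dy":0,"dz":0,"yaw":-1},{"dx":0,"dy":0,"dz":0,"yaw":-1},{"dx":0,"dy":0,"dz":0,"yaw":-1},{"dx":0,"dy":0,"dz":0,"yaw":-1},{"dx":0,"dy":0,"dz":0,"yaw":-1},{"dx":0,"dy":0,"dz":0,"yaw":-1}]'
python3 -c "
from h import *
pose()"
```

```text
time_s: 3.98
ee_pos: [653.9, -522.4, 397.5]
ee_rot: [157.2, -12.9, -25.9]
force: [-0.7, -0.7, 0.2]
gripper_width: 91.2
gripper_force: 0.0
q [-30.4  34.7  39.7 -21.8  90.8  84.9] tcp [ 653.9 -522.4  397.5] t 3.98
tilt 26.1 az -88.0  close-axis az -121.3 (z 0.38) grasp [ 653.7 -517.5  407.4] tip [ 654.  -525.9  390.4]
```

```bash
python3 -m crank '[{"dx":0,"dy":0,"dz":0,"yaw":-1},{"dx":0,"dy":0,"dz":0,"yaw":-1},{"dx":0,"dy":0,"dz":0,"yaw":-1},{"dx":0,"dy":0,"dz":0,"yaw":-1},{"dx":0,"dy":0,"dz":0,"yaw":-1},{"dx":0,"dy":0,"dz":0,"yaw":-1},{"dx":0,"dy":0,"dz":0,"yaw":-1},{"dx":0,"dy":0,"dz":0,"yaw":-1},{"dx":0,"dy":0,"dz":0,"yaw":-1},{"dx":0,"dy":0,"dz":0,"yaw":-1}]' | tail -1
python3 -c "
from h import *
pose()"
python3 -m crank '[{"dx":0.05,"dy":-0.04,"dz":0.02,"yaw":0},{"dx":0.05,"dy":-0.04,"dz":0.02,"yaw":0},{"dx":0.05,"dy":-0.04,"dz":0.03,"yaw":0},{"dx":0.05,"dy":-0.04,"dz":0.03,"yaw":0},{"dx":0.05,"dy":-0.04,"dz":0.03,"yaw":0},{"dx":0.05,"dy":-0.04,"dz":0.03,"yaw":0}]' | tail -1
python3 -c "
from h import *
pose()"
```

```text
gripper_force: 0.0
q [-29.   50.   12.4 -30.1 121.2 124. ] tcp [ 625.6 -507.6  375. ] t 5.22
tilt 26.4 az -134.3  close-axis az -171.1 (z 0.37) grasp [ 629.  -504.1  384.8] tip [ 623.1 -510.2  367.8]
gripper_force: 0.0
q [-31.2  51.6  12.4 -30.1 107.  122.6] tcp [ 674.9 -594.   360.9] t 5.97
tilt 29.4 az -109.3  close-axis az -168.7 (z 0.28) grasp [ 676.7 -588.9  370.4] tip [ 673.6 -597.7  353.9]
```

```bash
python3 -m crank '[{"dx":0.06,"dy":-0.04,"dz":0.02,"yaw":0},{"dx":0.06,"dy":-0.04,"dz":0.02,"yaw":0},{"dx":0.06,"dy":-0.04,"dz":0.02,"yaw":0},{"dx":0.06,"dy":-0.04,"dz":0.02,"yaw":0},{"dx":0.06,"dy":-0.04,"dz":0.02,"yaw":0},{"dx":0.06,"dy":-0.04,"dz":0.02,"yaw":0},{"dx":0.06,"dy":-0.04,"dz":0.02,"yaw":0}]' | tail -1
python3 -c "
from h import *
pose()"
```

```text
gripper_force: 0.0
q [-31.9  56.4  12.4 -30.2  86.7 124.4] tcp [ 778.1 -680.2  319. ] t 6.85
tilt 38.5 az -85.8  close-axis az -164.4 (z 0.16) grasp [ 777.6 -673.4  327.6] tip [ 778.4 -685.2  312.7]
```

```bash
python3 -m crank '[{"dx":-0.05,"dy":0.04,"dz":0.0,"yaw":-1},{"dx":-0.05,"dy":0.04,"dz":0.0,"yaw":-1},{"dx":0,"dy":0,"dz":0,"yaw":-1},{"dx":0,"dy":0,"dz":0,"yaw":-1},{"dx":0,"dy":0,"dz":0,"yaw":-1}]' | tail -1
python3 -c "
from h import *
pose()"
python3 -m crank '[{"dx":0.06,"dy":-0.04,"dz":0.02,"yaw":0},{"dx":0.06,"dy":-0.04,"dz":0.02,"yaw":0},{"dx":0.06,"dy":-0.04,"dz":0.02,"yaw":0},{"dx":0.06,"dy":-0.04,"dz":0.02,"yaw":0},{"dx":0.06,"dy":-0.04,"dz":0.02,"yaw":0}]' | tail -1
python3 -c "
from h import *
pose()"
```

```text
gripper_force: 0.0
q [-28.7  54.9  15.1 -38.8 100.9 146.5] tcp [ 702.7 -619.9  323.1] t 7.47
tilt 38.4 az -110.9  close-axis az 170.9 (z 0.16) grasp [ 705.2 -613.5  331.7] tip [ 701.  -624.5  316.9]
gripper_force: 0.0
q [-29.9  58.7  12.4 -39.1  87.9 146.2] tcp [ 769.4 -686.4  304.2] t 8.1
tilt 43.8 az -95.5  close-axis az 176.9 (z 0.04) grasp [ 770.2 -678.8  312.2] tip [ 768.9 -691.9  298.5]
```

```bash
python3 -m crank '[{"dx":-0.027,"dy":0.023,"dz":0,"yaw":1},{"dx":-0.027,"dy":0.023,"dz":0,"yaw":1},{"dx":-0.027,"dy":0.023,"dz":0,"yaw":1},{"dx":-0.027,"dy":0.023,"dz":0,"yaw":1},{"dx":-0.027,"dy":0.023,"dz":0,"yaw":1},{"dx":-0.027,"dy":0.023,"dz":0,"yaw":1},{"dx":-0.027,"dy":0.023,"dz":0,"yaw":1},{"dx":-0.027,"dy":0.023,"dz":0,"yaw":1},{"dx":-0.027,"dy":0.023,"dz":0,"yaw":1},{"dx":-0.027,"dy":0.023,"dz":0,"yaw":1}]' | tail -1
python3 -c "
from h import *
pose()"
python3 -m crank '[{"dx":-0.027,"dy":0.023,"dz":0,"yaw":1},{"dx":-0.027,"dy":0.023,"dz":0,"yaw":1},{"dx":-0.027,"dy":0.023,"dz":0,"yaw":1},{"dx":-0.027,"dy":0.023,"dz":0,"yaw":1},{"dx":-0.027,"dy":0.023,"dz":0,"yaw":1},{"dx":-0.027,"dy":0.023,"dz":0,"yaw":1},{"dx":-0.027,"dy":0.023,"dz":0,"yaw":1},{"dx":-0.027,"dy":0.023,"dz":0,"yaw":1}]' | tail -1
python3 -c "
from h import *
pose();snap('top','t1')"
```

```text
gripper_force: 0.0
q [-42.   12.1  95.4  -5.5  29.5  93.6] tcp [ 558.3 -509.   311.6] t 9.35
tilt 43.2 az -45.9  close-axis az -132.9 (z 0.05) grasp [ 553.1 -503.6  319.6] tip [ 562.1 -512.9  305.8]
gripper_force: 0.0
q [-68.5  -1.8 111.2  46.2  57.4   1.9] tcp [ 385.7 -361.8  312. ] t 10.35
tilt 43.2 az -5.9  close-axis az -92.9 (z 0.05) grasp [ 378.2 -361.1  320. ] tip [ 391.1 -362.4  306.2]
```

View pics/t1.png

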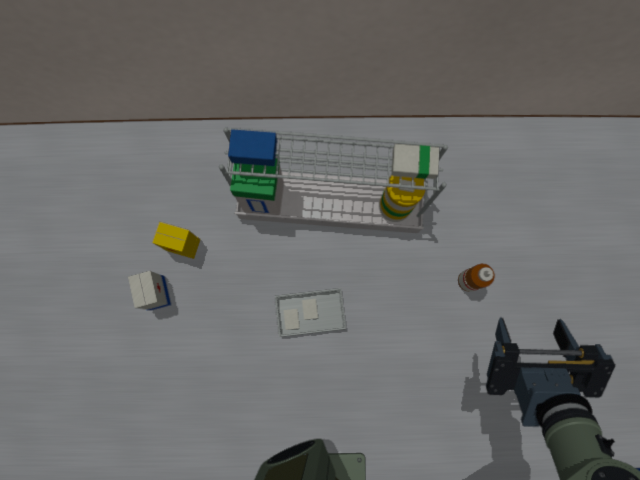

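```bash
python3 -m crank '[{"dx":-0.005,"dy":0.018,"dz":-0.076,"yaw":0},{"dx":0,"dy":0,"dz":-0.076,"yaw":0},{"dx":0,"dy":0,"dz":-0.076,"yaw":0},{"dx":0,"dy":0,"dz":-0.076,"yaw":0},{"dx":0,"dy":0,"dz":0,"yaw":0}]' | tail -1
python3 -c "
from h import *
pose();snap('side','s1')
im=cv2.imread('pics/s1.png')[120:300,300:540];cv2.imwrite('pics/s1c.png',cv2.resize(im,None,fx=3,fy=3,interpolation=2))"
```

```text
gripper_force: 0.0
q [-68.1  16.7 133.9  82.   37.8 -47.8] tcp [ 382.7 -346.3   73.4] t 11.03
tilt 43.1 az -5.4  close-axis az -93.1 (z 0.04) grasp [ 375.2 -345.6   81.4] tip [ 388.1 -346.8   67.6]
```

View pics/s1c.png

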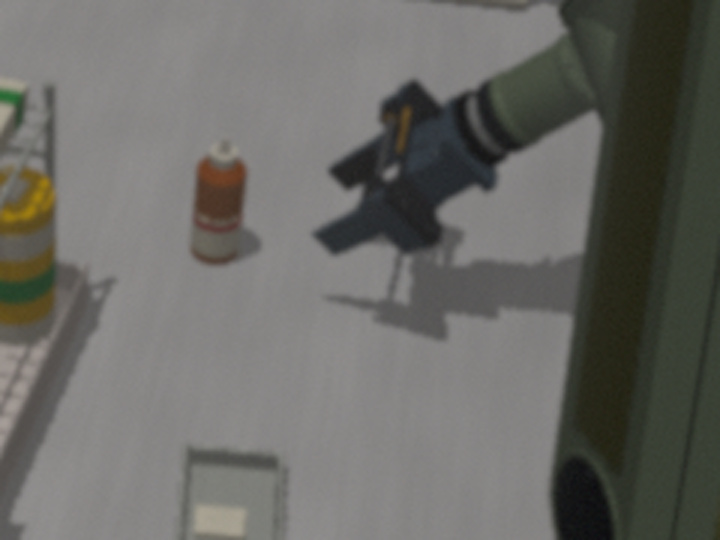

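```bash
python3 -c "
from h import *
print(at_z('side',[(375.3,168.7)],150),at_z('side',[(371.5,207)],0))"
python3 -m crank '[{"dx":0.034,"dy":-0.0035,"dz":-0.002,"yaw":0},{"dx":0.034,"dy":-0.0035,"dz":-0.002,"yaw":0},{"dx":0.034,"dy":-0.0035,"dz":-0.002,"yaw":0},{"dx":0.034,"dy":-0.0035,"dz":0,"yaw":0},{"dx":0,"dy":0,"dz":0,"yaw":0}]' | tail -1
python3 -m crank '[{"dx":0,"dy":0,"dz":0,"yaw":0},{"dx":0,"dy":0,"dz":0,"yaw":0},{"dx":0,"dy":0,"dz":0,"yaw":0},{"dx":0,"dy":0,"dz":0,"yaw":0},{"dx":0,"dy":0,"dz":0,"yaw":0}]' 0 25
python3 -c "
from h import *
pose()"
```

```text
[[ 482.09036618 -344.53992385  150.        ]] [[ 481.70813808 -339.46169476    0.        ]]
gripper_force: 0.0
time_s: 12.32
ee_pos: [492.3, -360.1, 72.5]
ee_rot: [176.2, -43.3, -0.4]
force: [-0.6, -0.3, 1.1]
gripper_width: 51.3
gripper_force: 24.8
q [-54.7  21.  126.   88.3  31.1 -41.7] tcp [ 492.3 -360.1   72.5] t 12.32
tilt 43.4 az -6.0  close-axis az -93.1 (z 0.05) grasp [ 484.7 -359.3   80.5] tip [ 497.7 -360.7   66.7]
```

```bash
python3 -m crank '[{"dx":0,"dy":0,"dz":0.03,"yaw":0},{"dx":0,"dy":0.01,"dz":0.06,"yaw":0},{"dx":0.011,"dy":0.053,"dz":0,"yaw":0},{"dx":0.011,"dy":0.053,"dz":0,"yaw":0},{"dx":0.011,"dy":0.053,"dz":0,"yaw":0},{"dx":0.011,"dy":0.053,"dz":0,"yaw":0},{"dx":0.011,"dy":0.053,"dz":0,"yaw":0},{"dx":0.011,"dy":0.053,"dz":0,"yaw":0},{"dx":0.011,"dy":0.053,"dz":0,"yaw":0},{"dx":0,"dy":0,"dz":0,"yaw":0}]' - 35
python3 - <<'E'
from h import *
pose()
im=cv2.imread('pics/s1.png')
a=np.radians(-5.31);ex=np.array([np.cos(a),np.sin(a),0]);ey=np.array([-ex[1],ex[0],0]);o=np.array([679.9,-36.6,0])
W=lambda x,y,z:o+x*ex+y*ey+[0,0,z]
s=snap('side','s2');s=cv2.imread('pics/s2.png')
p=proj('side',[W(-58,-215,58),W(-58,215,58),W(-26,-209,245),W(-26,209,245)])
print(p)
big=cv2.resize(s[130:340,200:440],None,fx=2.8,fy=2.8,interpolation=2)
q=((p-[200,130])*2.8).astype(int)
for i,j in((0,1),(2,3)): cv2.line(big,tuple(map(int,q[i])),tuple(map(int,q[j])),(0,0,255),1)
cv2.imwrite('pics/s2c.png',big)
E
```

```text
time_s: 13.58
ee_pos: [551.5, -79.8, 145.8]
ee_rot: [176.1, -43.8, -0.3]
force: [0.6, -0.5, -1.8]
gripper_width: 50.7
gripper_force: 34.7
q [-12.2   5.3 133.2 117.5   5.  -36.2] tcp [551.5 -79.8 145.8] t 13.57
tilt 43.9 az -5.8  close-axis az -92.9 (z 0.05) grasp [543.9 -79.1 153.8] tip [557.  -80.4 140.1]
[[328.89228354 207.42225791]
 [278.06285553 318.13130555]
 [318.12338737 156.43672812]
 [260.88319312 263.77605537]]
```

View pics/s2c.png

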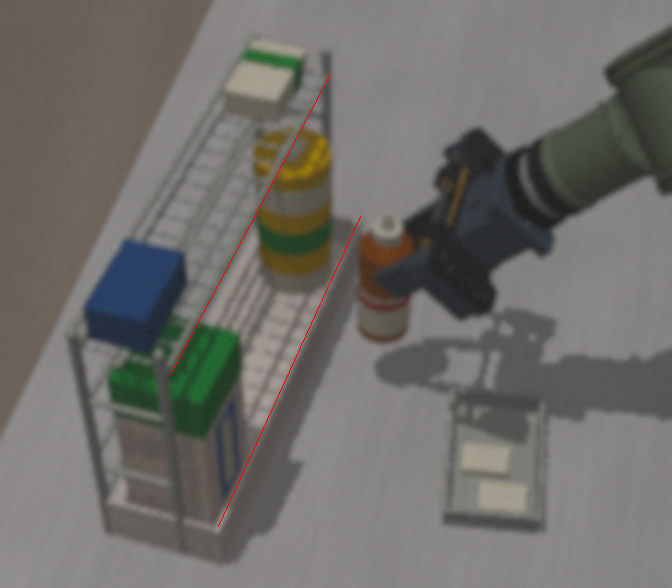

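```bash
python3 -m crank '[{"dx":0,"dy":0.017,"dz":0,"yaw":0},{"dx":0,"dy":0.017,"dz":0,"yaw":0},{"dx":0.03,"dy":-0.003,"dz":0,"yaw":0},{"dx":0.03,"dy":-0.003,"dz":0,"yaw":0},{"dx":0,"dy":0,"dz":0,"yaw":0}]' - 35
python3 -c "
from h import *
pose();print(at_z('side',[(336.8,251.5)],73))"
```

```text
time_s: 14.25
ee_pos: [600.7, -66.0, 144.3]
ee_rot: [176.1, -44.2, -0.3]
force: [0.4, -0.2, -1.8]
gripper_width: 50.9
gripper_force: 34.7
q [ -8.4   9.4 128.6 143.2   2.9 -59. ] tcp [600.7 -66.  144.3] t 14.25
tilt 44.3 az -5.9  close-axis az -93.0 (z 0.05) grasp [593.1 -65.3 152.2] tip [606.3 -66.6 138.6]
[[540.83487434 -57.64213036  73.        ]]
```

```bash
python3 -m crank '[{"dx":0.0,"dy":0.01,"dz":0,"yaw":0},{"dx":0.028,"dy":-0.002,"dz":0,"yaw":0},{"dx":0.028,"dy":-0.003,"dz":0,"yaw":0},{"dx":0.026,"dy":-0.002,"dz":0,"yaw":0},{"dx":0,"dy":0,"dz":0,"yaw":0}]' - 35
python3 -c "
from h import *
pose();snap('side','s3')
im=cv2.imread('pics/s3.png')[130:330,220:440];cv2.imwrite('pics/s3c.png',cv2.resize(im,None,fx=3,fy=3,interpolation=2))"
```

```text
time_s: 14.88
ee_pos: [663.5, -65.1, 136.8]
ee_rot: [176.3, -44.8, -0.2]
force: [0.6, 0.5, -1.8]
gripper_width: 51.1
gripper_force: 34.7
q [ -7.3  15.1 122.5 153.4   2.8 -68.4] tcp [663.5 -65.1 136.8] t 14.88
tilt 45.0 az -5.5  close-axis az -92.8 (z 0.05) grasp [655.8 -64.4 144.6] tip [669.1 -65.7 131.1]
```

View pics/s3c.png

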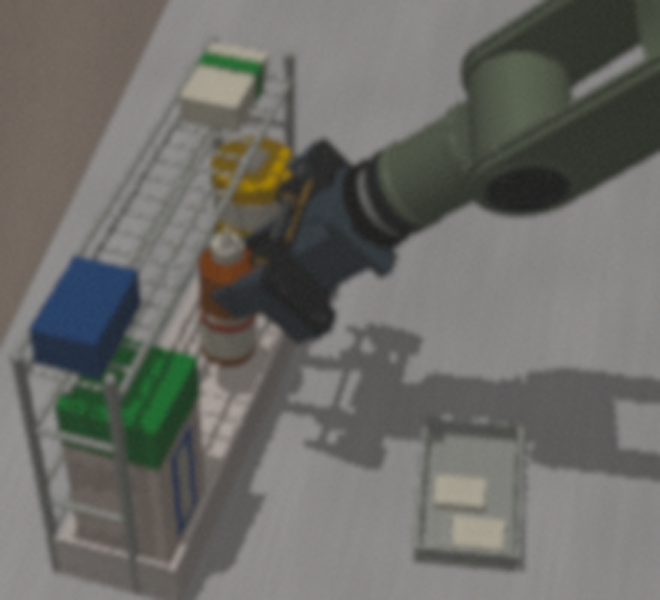

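```bash
python3 -m crank '[{"dx":0.007,"dy":0,"dz":-0.012,"yaw":0},{"dx":0,"dy":0,"dz":-0.017,"yaw":0},{"dx":0,"dy":0,"dz":-0.014,"yaw":0},{"dx":0,"dy":0,"dz":0,"yaw":0}]' - 35
python3 -c "
from h import *
pose()"
```

```text
time_s: 15.42
ee_pos: [667.2, -64.2, 101.5]
ee_rot: [176.4, -44.7, -0.3]
force: [0.1, 0.9, -2.4]
gripper_width: 50.6
gripper_force: 34.7
q [ -7.1  18.8 124.3 171.2   7.9 -86.2] tcp [667.2 -64.2 101.5] t 15.43
tilt 44.8 az -5.4  close-axis az -92.8 (z 0.04) grasp [659.5 -63.5 109.3] tip [672.8 -64.7  95.9]
```

```bash
python3 -m crank '[{"dx":0,"dy":0,"dz":-0.005,"yaw":0},{"dx":0,"dy":0,"dz":-0.003,"yaw":0},{"dx":0,"dy":0,"dz":0,"yaw":0}]' - 35
python3 -c "
from h import *
pose()"
```

```text
time_s: 15.8
ee_pos: [669.3, -64.0, 96.7]
ee_rot: [176.3, -44.9, -0.2]
force: [-0.4, -0.7, -1.6]
gripper_width: 50.8
gripper_force: 34.7
q [ -7.1  19.4 124.5 172.3   9.  -87.2] tcp [669.3 -64.   96.7] t 15.8
tilt 45.0 az -5.4  close-axis az -92.8 (z 0.05) grasp [661.6 -63.3 104.4] tip [674.9 -64.6  91. ]
```

```bash
python3 -m crank '[{"dx":-0.002,"dy":0,"dz":-0.004,"yaw":0},{"dx":0,"dy":0,"dz":0,"yaw":0}]' - 35
python3 -m crank '[{"dx":0,"dy":0,"dz":-0.003,"yaw":0},{"dx":0,"dy":0,"dz":0,"yaw":0}]' - 35
```

```text
time_s: 16.05
ee_pos: [667.7, -64.0, 93.3]
ee_rot: [176.4, -44.9, -0.2]
force: [0.1, 0.0, -2.0]
gripper_width: 50.7
gripper_force: 34.7
time_s: 16.3
ee_pos: [669.5, -64.1, 92.9]
ee_rot: [176.3, -45.2, -0.2]
force: [1.1, 0.1, 4.3]
gripper_width: 50.9
gripper_force: 34.7
```

```bash
python3 -m crank '[{"dx":0,"dy":0,"dz":0,"yaw":0},{"dx":0,"dy":0,"dz":0,"yaw":0},{"dx":0,"dy":0,"dz":0,"yaw":0},{"dx":-0.01,"dy":0.001,"dz":0.002,"yaw":0},{"dx":-0.02,"dy":0.002,"dz":0.002,"yaw":0},{"dx":-0.04,"dy":0.004,"dz":0.01,"yaw":0},{"dx":-0.05,"dy":0.005,"dz":0.02,"yaw":0},{"dx":-0.05,"dy":0.005,"dz":0.02,"yaw":0}]' 0.78
python3 -c "
from h import *
pose();snap('side','s4');snap('top','t4')
a=cv2.imread('pics/s4.png')[130:330,220:440];b=cv2.imread('pics/t4.png')[120:320,220:440]
cv2.imwrite('pics/s4c.png',cv2.resize(np.hstack([a,b]),None,fx=1.8,fy=1.8,interpolation=2))"
```

```text
time_s: 17.3
ee_pos: [529.2, -50.2, 134.0]
ee_rot: [176.4, -44.8, -0.2]
force: [0.7, 0.6, 0.2]
gripper_width: 71.0
gripper_force: 0.0
q [ -7.8   4.6 137.9 167.    7.6 -82.5] tcp [529.2 -50.2 134. ] t 17.3
tilt 45.0 az -5.4  close-axis az -92.8 (z 0.04) grasp [521.4 -49.4 141.8] tip [534.8 -50.7 128.3]
```

View pics/s4c.png

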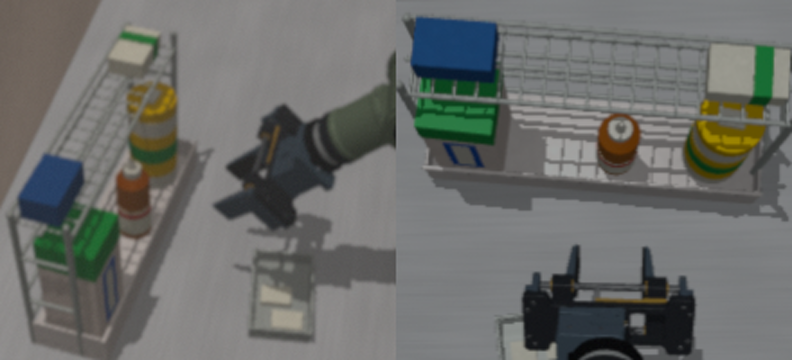

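```bash
python3 -m crank '[{"dx":-0.029,"dy":0.05,"dz":0.01,"yaw":0.4},{"dx":-0.029,"dy":0.061,"dz":0,"yaw":0.5},{"dx":-0.029,"dy":0.061,"dz":0,"yaw":0.5},{"dx":-0.029,"dy":0.061,"dz":0,"yaw":0.5},{"dx":-0.029,"dy":0.061,"dz":0,"yaw":0.5},{"dx":-0.029,"dy":0.061,"dz":0,"yaw":0.5},{"dx":-0.029,"dy":0.061,"dz":0,"yaw":0.5},{"dx":-0.029,"dy":0.061,"dz":0,"yaw":0.4},{"dx":0,"dy":0,"dz":0,"yaw":0}]' 1
python3 -c "
from h import *
pose();print(at_z('top',[(344.4,190.6)],170))"
```

```text
time_s: 18.52
ee_pos: [419.1, 228.4, 139.3]
ee_rot: [177.0, -46.4, 16.5]
force: [-0.4, 0.5, 0.5]
gripper_width: 91.0
gripper_force: 0.0
q [  43.1    1.2  142.   257.    22.4 -146.5] tcp [419.1 228.4 139.3] t 18.52
tilt 46.4 az 12.3  close-axis az -75.7 (z 0.04) grasp [411.3 226.7 146.9] tip [424.7 229.6 133.8]
[[658.71087792 -62.05379119 170.        ]]
```

```bash
python3 -m crank '[{"dx":0.002,"dy":-0.061,"dz":0.01,"yaw":-0.6},{"dx":0.002,"dy":-0.061,"dz":0.01,"yaw":-0.6},{"dx":0.002,"dy":-0.061,"dz":0,"yaw":-0.6},{"dx":0.002,"dy":-0.061,"dz":0,"yaw":-0.6},{"dx":0.002,"dy":-0.061,"dz":0,"yaw":-0.6},{"dx":0.0,"dy":-0.061,"dz":0,"yaw":-0.6},{"dx":0,"dy":0,"dz":0,"yaw":0}]' |tail -1
python3 -c "
from h import *
pose()"
python3 -m crank '[{"dx":-0.05,"dy":0,"dz":0.0,"yaw":0},{"dx":-0.05,"dy":0,"dz":0,"yaw":0},{"dx":-0.05,"dy":0,"dz":0,"yaw":0}]' |tail -1
python3 -c "
from h import *
pose()"
```

```text
gripper_force: 0.0
q [   1.7   -7.5  148.5  196.4    9.5 -106. ] tcp [428.6   7.8 151.9] t 19.4
tilt 48.3 az -1.9  close-axis az -90.4 (z 0.03) grasp [420.4   8.  159.2] tip [434.5   7.6 146.6]
gripper_force: 0.0
q [   1.3  -15.9  149.8  237.1    2.9 -146.6] tcp [382.3   5.2 164.4] t 19.77
tilt 47.7 az -2.0  close-axis az -90.8 (z 0.02) grasp [374.1   5.5 171.8] tip [388.2   5.  159. ]
```

```bash
python3 -m crank '[{"dx":0.02,"dy":-0.06,"dz":0.0,"yaw":0},{"dx":0,"dy":-0.06,"dz":0,"yaw":0},{"dx":0,"dy":-0.05,"dz":0,"yaw":0},{"dx":0,"dy":-0.0,"dz":0,"yaw":0}]' |tail -1
python3 -c "
from h import *
pose()"
python3 -m crank '[{"dx":-0.05,"dy":0,"dz":0.0,"yaw":0},{"dx":-0.05,"dy":0,"dz":0,"yaw":0},{"dx":-0.05,"dy":0,"dz":0,"yaw":0},{"dx":-0.05,"dy":0,"dz":0,"yaw":0}]' |tail -1
python3 -c "
from h import *
pose()"
```

```text
gripper_force: 0.0
q [  -6.7  -15.2  149.5  189.5    6.3 -105. ] tcp [401.9 -42.3 184.2] t 20.27
tilt 51.9 az -8.1  close-axis az -94.1 (z 0.09) grasp [393.3 -41.1 191. ] tip [408.1 -43.2 179.3]
gripper_force: 0.0
q [  -6.9  -20.4  149.7  231.2    2.9 -146.6] tcp [377.3 -47.7 195.6] t 20.77
tilt 52.4 az -9.7  close-axis az -95.3 (z 0.10) grasp [368.7 -46.2 202.4] tip [383.6 -48.8 190.8]
```

```bash
python3 -m crank '[{"dx":0.05,"dy":-0.05,"dz":0.0,"yaw":1},{"dx":0.02,"dy":-0.06,"dz":0.03,"yaw":1},{"dx":0.02,"dy":-0.05,"dz":0.05,"yaw":0},{"dx":0.02,"dy":-0.03,"dz":0.06,"yaw":0},{"dx":0.02,"dy":0,"dz":0.07,"yaw":0},{"dx":0.02,"dy":0,"dz":0.07,"yaw":0}]' |tail -1
python3 -c "
from h import *
pose()"
```

```text
gripper_force: 0.0
q [-16.5 -20.1 144.2 135.9   6.  -58.3] tcp [426.2 -87.5 266.2] t 21.52
tilt 60.3 az -11.7  close-axis az -96.8 (z 0.15) grasp [416.9 -85.6 271.7] tip [433.  -89.  262.3]
```

```bash
python3 -m crank '[{"dx":0.05,"dy":-0.03,"dz":0.05,"yaw":0},{"dx":0.05,"dy":-0.03,"dz":0.05,"yaw":0},{"dx":0.02,"dy":-0.02,"dz":0.06,"yaw":0},{"dx":0.02,"dy":-0.02,"dz":0.06,"yaw":0}]' |tail -1
python3 -c "
from h import *
pose()"
```

```text
gripper_force: 0.0
q [-21.2 -19.2 133.8  72.9  11.2   3.2] tcp [ 476.4 -101.8  340.7] t 22.02
tilt 62.7 az -9.1  close-axis az -95.1 (z 0.13) grasp [ 466.8 -100.2  345.7] tip [ 483.4 -102.9  337. ]
```

```bash
python3 -m crank '[{"dx":0.03,"dy":0,"dz":0.06,"yaw":0},{"dx":0.03,"dy":0,"dz":0.06,"yaw":0},{"dx":0.0,"dy":0.05,"dz":0.04,"yaw":-1},{"dx":0,"dy":0.065,"dz":0.03,"yaw":-1},{"dx":0,"dy":0.07,"dz":0,"yaw":-1},{"dx":-0.01,"dy":0.07,"dz":0,"yaw":-1},{"dx":-0.02,"dy":0.07,"dz":0,"yaw":-1},{"dx":-0.03,"dy":0.07,"dz":0,"yaw":-1},{"dx":-0.04,"dy":0.06,"dz":0,"yaw":-1},{"dx":-0.04,"dy":0.06,"dz":0,"yaw":-1}]' |tail -1
python3 -c "
from h import *
pose()"
```

```text
gripper_force: 0.0
q [ 32.4 -18.8 118.1 -37.9  52.5 146.2] tcp [418.3  74.9 355.3] t 23.27
tilt 44.3 az -11.9  close-axis az -99.0 (z 0.05) grasp [410.8  76.5 363.2] tip [423.8  73.7 349.6]
```

```bash
cat > kin.py <<'E'
import numpy as np
from scipy.optimize import least_squares
from scipy.spatial.transform import Rotation as Ro
D=[([-71.22,18.35,89.71,0,72.04,-1.15],[195.8,-540.1,195.3]),([-40.1,44.3,12.4,-.2,116.7,29.9],[631,-517.6,421.3]),
([-39.1,48.6,12.4,-.1,92.9,30.8],[764.2,-608.1,394.3]),([-30.4,34.7,39.7,-21.8,90.8,84.9],[653.9,-522.4,397.5]),
([-29,50,12.4,-30.1,121.2,124],[625.6,-507.6,375]),([-31.9,56.4,12.4,-30.2,86.7,124.4],[778.1,-680.2,319]),
([-42,12.1,95.4,-5.5,29.5,93.6],[558.3,-509,311.6]),([-68.1,16.7,133.9,82,37.8,-47.8],[382.7,-346.3,73.4]),
([-54.7,21,126,88.3,31.1,-41.7],[492.3,-360.1,72.5]),([-7.1,18.8,124.3,171.2,7.9,-86.2],[667.2,-64.2,101.5]),
([43.1,1.2,142,257,22.4,-146.5],[419.1,228.4,139.3]),([32.4,-18.8,118.1,-37.9,52.5,146.2],[418.3,74.9,355.3])]
def fk(q,p):
    a,h,L1,L2,e,d=p;q=np.radians(q)
    u=q[1];v=q[1]+q[2]
    w=np.array([a+L1*np.sin(u)+L2*np.sin(v)+e*np.cos(v),0,h+L1*np.cos(u)+L2*np.cos(v)-e*np.sin(v)])
    R=Ro.from_euler('ZYZYZ',[q[0],v,q[3],q[4],q[5]])
    return Ro.from_euler('z',q[0]).apply(w)+d*R.apply([0,0,1]),R
f=least_squares(lambda p:np.concatenate([fk(q,p)[0]-t for q,t in D]),[0,350,425,400,0,250])
P=f.x;RES=np.abs(f.fun).max()
lo=np.array([-177.97,-48.28,12.27,-77.06,2.81,-146.56]);hi=np.array([177.97,115.42,149.76,257.06,150.46,146.56])
def pose_R(tilt,az,sgn):
    # tool z tilted towards az; tool y azimuth az-90*sgn
    t,a=np.radians([tilt,az]);z=np.array([np.sin(t)*np.cos(a),np.sin(t)*np.sin(a),-np.cos(t)])
    y=sgn*np.array([np.sin(a),-np.cos(a),0]);return Ro.from_matrix(np.c_[np.cross(y,z),y,z])
def ik(tcp,R,seed):
    g=lambda q:np.r_[(fk(q,P)[0]-tcp)/5,(fk(q,P)[1].inv()*R).as_rotvec()*20]
    s=least_squares(g,np.clip(seed,lo+.1,hi-.1),bounds=(lo,hi));return s.x,np.sqrt(2*s.cost)
E
python3 - <<'E'
from kin import *
from h import Rotation
print(P.round(1),RES)
r=[ ]
# orientation check
for q,rot in(([-71.22,18.35,89.71,0,72.04,-1.15],[-179.9,0,19.93]),([-7.1,18.8,124.3,171.2,7.9,-86.2],[176.4,-44.7,-.3])):
    print((fk(q,P)[1].inv()*Ro.from_euler('xyz',rot,degrees=True)).as_euler('ZYX',degrees=True).round(1))
E
```

```text
Traceback (most recent call last):
  File "kin.py", line 16, in <module>
    f=least_squares(lambda p:np.concatenate([fk(q,p)[0]-t for q,t in D]),[0,350,425,400,0,250])
  File "kin.py", line 16, in <lambda>
    f=least_squares(lambda p:np.concatenate([fk(q,p)[0]-t for q,t in D]),[0,350,425,400,0,250])
                                             ~~^^^^^
  File "kin.py", line 14, in fk
    R=Ro.from_euler('ZYZYZ',[q[0],v,q[3],q[4],q[5]])
  File "scipy/spatial/transform/_rotation.pyx", line 1413, in scipy.spatial.transform._rotation.Rotation.from_euler
ValueError: Expected axis specification to be a non-empty string of upto 3 characters, got ZYZYZ
```

Fix the Euler limit.

```bash
sed -i "s/R=Ro.from_euler('ZYZYZ',\[q\[0\],v,q\[3\],q\[4\],q\[5\]\])/R=Ro.from_euler('ZYZ',[q[0],v,q[3]])*Ro.from_euler('YZ',[q[4],q[5]])/" kin.py
python3 - <<'E'
from kin import *
print(P.round(1),RES)
for q,rot in(([-71.22,18.35,89.71,0,72.04,-1.15],[-179.9,0,19.93]),([-7.1,18.8,124.3,171.2,7.9,-86.2],[176.4,-44.7,-.3]),):
    print((fk(q,P)[1].inv()*Ro.from_euler('xyz',rot,degrees=True)).as_euler('ZYX',degrees=True).round(1))
E
```

```text
[  3.5 136.6 590.2 415.9  24.5 347.9] 13.340184080289987
[90. -0.  0.]
[90.1  0.1 -0. ]
```

```bash
sed -i "s/,q\[5\]\])$/,q[5]+np.pi\/2])/" kin.py
cat > plan.py <<'E'
from kin import *
seeds=[[30,5,120,q4,q5,q6] for q4 in(-60,0,60,120,170,220) for q5 in(20,60) for q6 in(-120,-60,0,60,120)]
wp={'high':([350,320,330],13.6),'pre':([340,341,85],13.6),'grasp':([449.7,367.3,80],13.6),'lift':([449.7,367.3,155],13.6),'entry':([555,25,150],-5.3),'in':([652,12,150],-5.3),'down':([652,12,100],-5.3)}
for sgn in(1,-1):
  for tilt in(30,38,45):
    print('sgn',sgn,'tilt',tilt)
    for n,(g,az) in wp.items():
        R=pose_R(tilt,az,sgn);t=np.array(g)+11*R.apply([0,0,1])
        S=[ik(t,R,s) for s in seeds];ok={tuple((q/8).round()):q for q,c in S if c<.3}
        print(' ',n,[q.round().astype(int).tolist() for q in ok.values()][:3] or ('best %.1f'%min(c for _,c in S)))
E
time python3 plan.py
```

```text
sgn 1 tilt 30
  high [[56, -7, 108, -23, 59, 141]]
  pre best 2.8
  grasp best 1.7
  lift best 0.4
  entry [[6, 8, 121, -15, 22, 114]]
  in [[3, 16, 110, -10, 25, 107]]
  down [[3, 19, 114, -14, 18, 111]]
sgn 1 tilt 38
  high best 1.0
  pre best 1.0
  grasp best 1.6
  lift best 2.6
  entry [[7, 6, 128, -42, 11, 142]]
  in [[4, 14, 117, -27, 12, 124]]
  down [[4, 19, 120, -50, 7, 147]]
sgn 1 tilt 45
  high best 2.6
  pre best 0.8
  grasp [[55, 19, 132, 256, 29, -132]]
  lift best 2.1
  entry [[8, 7, 133, 247, 11, -147]]
  in best 0.4
  down [[5, 19, 126, 216, 12, -118]]
sgn -1 tilt 30
  high [[56, -7, 108, -23, 59, -39]]
  pre [[60, 10, 131, -53, 27, 2]]
  grasp [[49, 17, 121, -47, 23, -13]]
  lift [[49, 11, 116, -33, 32, -30]]
  entry [[6, 8, 121, -15, 22, -66]]
  in [[3, 16, 110, -10, 25, -73]]
  down [[3, 19, 114, -14, 18, -69]]
sgn -1 tilt 38
  high [[61, -9, 113, -34, 54, -27]]
  pre [[65, 11, 136, -77, 29, 30]]
  grasp [[52, 18, 126, -77, 23, 18]]
  lift [[52, 10, 121, -55, 28, -6]]
  entry [[7, 6, 128, -42, 11, -38]]
  in [[4, 14, 117, -27, 12, -56]]
  down [[4, 19, 120, -60, 7, -23]]
sgn -1 tilt 45
  high [[66, -10, 118, -46, 51, -15]]
  pre best 0.8
  grasp [[55, 19, 132, 256, 29, 48]]
  lift [[55, 11, 126, -77, 28, 17]]
  entry [[8, 7, 133, 247, 11, 33]]
  in [[5, 14, 123, 257, 7, 20]]
  down [[5, 19, 126, 216, 12, 62]]
real	0m26.392s
user	0m26.806s
sys	0m0.050s
```

```bash
python3 -m crank '[{"dx":-0.01,"dy":-0.059,"dz":0.01,"yaw":1},{"dx":-0.01,"dy":-0.059,"dz":0.01,"yaw":1},{"dx":-0.01,"dy":-0.059,"dz":0.01,"yaw":1},{"dx":-0.01,"dy":-0.059,"dz":0.01,"yaw":1},{"dx":-0.02,"dy":-0.059,"dz":0.007,"yaw":1},{"dx":-0.02,"dy":-0.059,"dz":0.007,"yaw":1},{"dx":-0.02,"dy":-0.059,"dz":0.007,"yaw":1},{"dx":-0.02,"dy":-0.059,"dz":0,"yaw":1},{"dx":0,"dy":0,"dz":0,"yaw":1},{"dx":0,"dy":0,"dz":0,"yaw":1}]' |tail -1
python3 -c "
from h import *
pose()"
```

```text
gripper_force: 0.0
q [-54.1 -15.7 112.9  34.9  73.8   6.9] tcp [ 350.5 -133.3  344.3] t 24.52
tilt 35.3 az 17.9  close-axis az -69.0 (z 0.04) grasp [ 344.4 -135.2  353.3] tip [ 354.9 -131.8  337.8]
```

```bash
python3 -m crank '[{"dx":0,"dy":-0.02,"dz":0.01,"yaw":1},{"dx":0,"dy":-0.02,"dz":0.01,"yaw":1},{"dx":0,"dy":-0.02,"dz":0.01,"yaw":1},{"dx":0,"dy":-0.02,"dz":0.01,"yaw":1},{"dx":0,"dy":-0.02,"dz":0.01,"yaw":1},{"dx":0,"dy":-0.02,"dz":0.01,"yaw":1},{"dx":0,"dy":-0.02,"dz":0.01,"yaw":1},{"dx":0,"dy":-0.01,"dz":0,"yaw":1},{"dx":0,"dy":0,"dz":0,"yaw":1},{"dx":0,"dy":0,"dz":0,"yaw":1}]' |tail -1
python3 -c "
from h import *
pose()"
python3 -m crank '[{"dx":0.02,"dy":-0.02,"dz":0,"yaw":1},{"dx":0.02,"dy":-0.02,"dz":0,"yaw":1},{"dx":0.02,"dy":-0.02,"dz":0,"yaw":1},{"dx":0.02,"dy":-0.02,"dz":0,"yaw":1},{"dx":0.02,"dy":-0.02,"dz":0,"yaw":1},{"dx":0.02,"dy":-0.02,"dz":0,"yaw":1},{"dx":0.02,"dy":-0.02,"dz":0,"yaw":1},{"dx":0.02,"dy":-0.02,"dz":0,"yaw":1},{"dx":0,"dy":0,"dz":0,"yaw":1},{"dx":0,"dy":0,"dz":0,"yaw":1}]' |tail -1
python3 -c "
from h import *
pose()"
```

```text
gripper_force: 0.0
q [-59.4  10.1  81.2  29.2 109.5 -36.5] tcp [ 351.2 -252.5  400.1] t 25.77
tilt 35.3 az 68.0  close-axis az -18.8 (z 0.04) grasp [ 348.8 -258.4  409.1] tip [ 352.9 -248.2  393.6]
gripper_force: 0.0
q [-45.1  42.7  28.3  16.  142.1 -67.3] tcp [ 479.7 -380.5  399. ] t 27.02
tilt 35.4 az 117.9  close-axis az 31.2 (z 0.04) grasp [ 482.7 -386.2  407.9] tip [ 477.5 -376.4  392.5]
```

```bash
python3 -m crank '[{"dx":0,"dy":0,"dz":0,"yaw":1},{"dx":0,"dy":0,"dz":0,"yaw":1},{"dx":0,"dy":0,"dz":0,"yaw":1},{"dx":0,"dy":0,"dz":0,"yaw":1},{"dx":0.055,"dy":-0.05,"dz":0,"yaw":0},{"dx":0.055,"dy":-0.05,"dz":0,"yaw":0},{"dx":0.055,"dy":-0.05,"dz":0.01,"yaw":0},{"dx":0.055,"dy":-0.05,"dz":0.01,"yaw":0},{"dx":0.055,"dy":-0.05,"dz":0.01,"yaw":0},{"dx":0.055,"dy":-0.05,"dz":0.01,"yaw":0}]' |tail -1
python3 -c "
from h import *
pose()"
```

```text
gripper_force: 0.0
q [-41.4  54.6  12.3   1.5 150.4 -91.5] tcp [ 507.1 -425.   343.1] t 28.27
tilt 37.3 az 137.4  close-axis az 50.4 (z 0.04) grasp [ 512.  -429.6  351.8] tip [ 503.5 -421.8  336.7]
```

```bash
python3 -m crank '[{"dx":0.025,"dy":-0.025,"dz":0.06,"yaw":0},{"dx":0.025,"dy":-0.025,"dz":0.06,"yaw":0},{"dx":0.025,"dy":-0.025,"dz":0.06,"yaw":0},{"dx":0.025,"dy":-0.025,"dz":0.06,"yaw":0}]' |tail -1
python3 -c "
from h import *
pose()"
```

```text
gripper_force: 0.0
q [-42.   48.1  12.3   1.3 150.4 -92.1] tcp [ 482.2 -412.8  416. ] t 28.77
tilt 30.8 az 136.7  close-axis az 50.5 (z 0.04) grasp [ 486.3 -416.6  425.5] tip [ 479.2 -410.   409.1]
```

```bash
python3 -m crank '[{"dx":0.03,"dy":-0.025,"dz":0.065,"yaw":0},{"dx":0.03,"dy":-0.025,"dz":0.065,"yaw":0},{"dx":0.03,"dy":-0.025,"dz":0.065,"yaw":0},{"dx":0.03,"dy":-0.025,"dz":0.065,"yaw":0},{"dx":0.03,"dy":-0.025,"dz":0.065,"yaw":0},{"dx":0.03,"dy":-0.025,"dz":0.065,"yaw":0},{"dx":0.03,"dy":-0.025,"dz":0.065,"yaw":0},{"dx":0.03,"dy":-0.025,"dz":0.065,"yaw":0},{"dx":0.03,"dy":-0.025,"dz":0.065,"yaw":0},{"dx":0.03,"dy":-0.025,"dz":0.065,"yaw":0}]' |tail -1
python3 -c "
from h import *
pose()"
```

```text
gripper_force: 0.0
q [-41.9  35.5  12.3   3.2 150.4 -90.2] tcp [ 430.2 -357.7  547.5] t 30.02
tilt 18.4 az 133.1  close-axis az 50.4 (z 0.04) grasp [ 432.6 -360.2  558. ] tip [ 428.5 -355.9  540. ]
```

```bash
python3 -m crank '[{"dx":-0.025,"dy":0.022,"dz":0.065,"yaw":0},{"dx":-0.025,"dy":0.022,"dz":0.065,"yaw":0},{"dx":-0.025,"dy":0.022,"dz":0.065,"yaw":0},{"dx":-0.025,"dy":0.022,"dz":0.065,"yaw":0},{"dx":-0.025,"dy":0.022,"dz":0.065,"yaw":0}]' |tail -1
python3 -c "
from h import *
pose()"
```

```text
gripper_force: 0.0
q [-41.6  22.5  12.3   4.9 150.4 -88. ] tcp [ 355.7 -280.7  663.6] t 30.65
tilt 5.8 az 113.7  close-axis az 50.4 (z 0.05) grasp [ 356.1 -281.7  674.5] tip [ 355.4 -279.9  655.6]
```

```bash
python3 -m crank '[{"dx":0.013,"dy":0.066,"dz":-0.03,"yaw":1},{"dx":0.013,"dy":0.066,"dz":-0.03,"yaw":1},{"dx":0.013,"dy":0.066,"dz":-0.03,"yaw":1},{"dx":0.013,"dy":0.066,"dz":-0.03,"yaw":1},{"dx":0.013,"dy":0.066,"dz":-0.03,"yaw":1},{"dx":0.013,"dy":0.066,"dz":-0.03,"yaw":1},{"dx":0.013,"dy":0.066,"dz":-0.03,"yaw":1},{"dx":0.013,"dy":0.066,"dz":-0.03,"yaw":1},{"dx":0.013,"dy":0.066,"dz":-0.03,"yaw":1},{"dx":0.013,"dy":0.066,"dz":-0.03,"yaw":1}]' |tail -1
python3 -c "
from h import *
pose()"
```

```text
gripper_force: 0.0
q [ 23.9  13.   65.3   4.  106.2 -75.3] tcp [460.  242.5 425.3] t 31.9
tilt 5.9 az 163.7  close-axis az 100.0 (z 0.05) grasp [461.1 242.2 436.3] tip [459.2 242.8 417.4]
```

```bash
python3 -m crank '[{"dx":0.014,"dy":0.066,"dz":-0.03,"yaw":1},{"dx":0.014,"dy":0.066,"dz":-0.03,"yaw":1},{"dx":0.014,"dy":0.066,"dz":-0.03,"yaw":1},{"dx":0.014,"dy":0.066,"dz":-0.03,"yaw":1},{"dx":0.014,"dy":0.066,"dz":-0.03,"yaw":1},{"dx":0.014,"dy":0.066,"dz":-0.03,"yaw":1},{"dx":0.014,"dy":0.066,"dz":-0.03,"yaw":1},{"dx":0.05,"dy":0.058,"dz":0,"yaw":0.9},{"dx":0.05,"dy":0.058,"dz":0,"yaw":0},{"dx":0.05,"dy":0.058,"dz":0,"yaw":0}]' |tail -1
python3 -c "
from h import *
pose()"
```

```text
gripper_force: 0.0
q [ 47.1  58.6  12.4   2.8 110.  -90.8] tcp [593.6 678.4 208.2] t 33.15
tilt 2.8 az 158.3  close-axis az 138.8 (z 0.05) grasp [594.1 678.2 219.2] tip [593.2 678.6 200.2]
```

```bash
python3 -m crank '[{"dx":0.05,"dy":0.057,"dz":0.02,"yaw":0},{"dx":0.05,"dy":0.057,"dz":0.02,"yaw":0},{"dx":0.05,"dy":0.057,"dz":0.02,"yaw":0},{"dx":0.05,"dy":0.057,"dz":0.02,"yaw":0},{"dx":0.05,"dy":0.057,"dz":0.02,"yaw":0}]' |tail -1
python3 -c "
from h import *
pose()"
```

```text
gripper_force: 0.0
q [ 47.3  60.   12.3   3.   96.5 -90.7] tcp [647.1 744.  191.8] t 33.77
tilt 11.5 az 62.3  close-axis az 138.8 (z 0.05) grasp [646.  742.1 202.6] tip [647.8 745.4 183.9]
```

```bash
python3 -m crank '[{"dx":0.05,"dy":0.057,"dz":0.02,"yaw":1},{"dx":0.05,"dy":0.057,"dz":0.02,"yaw":0.7},{"dx":0.05,"dy":0.057,"dz":0.02,"yaw":0},{"dx":0.05,"dy":0.057,"dz":0.02,"yaw":0},{"dx":0.05,"dy":0.057,"dz":0.02,"yaw":0},{"dx":0.05,"dy":0.057,"dz":0.02,"yaw":0},{"dx":0.05,"dy":0.057,"dz":0.02,"yaw":0},{"dx":0.05,"dy":0.057,"dz":0.02,"yaw":0}]' |tail -1
python3 -c "
from h import *
pose()"
```

```text
gripper_force: 0.0
q [ 47.2  63.4  12.4   5.1  74.1 -99.2] tcp [728.6 847.  179.3] t 34.77
tilt 30.5 az 56.8  close-axis az 146.4 (z 0.00) grasp [725.5 842.4 188.8] tip [730.8 850.4 172.4]
```

```bash
python3 -m crank '[{"dx":-0.045,"dy":-0.059,"dz":0.01,"yaw":-0.86},{"dx":-0.045,"dy":-0.059,"dz":0.01,"yaw":-0.86},{"dx":-0.045,"dy":-0.059,"dz":0,"yaw":-0.86},{"dx":-0.045,"dy":-0.059,"dz":0,"yaw":-0.86},{"dx":-0.045,"dy":-0.059,"dz":0,"yaw":-0.86},{"dx":-0.045,"dy":-0.059,"dz":0,"yaw":-0.86},{"dx":-0.045,"dy":-0.059,"dz":0,"yaw":-0.86},{"dx":-0.045,"dy":-0.059,"dz":0,"yaw":-0.86},{"dx":-0.045,"dy":-0.059,"dz":0,"yaw":-0.86},{"dx":-0.045,"dy":-0.059,"dz":0,"yaw":-0.86}]' 1 |tail -1
python3 -c "
from h import *
pose()"
```

```text
gripper_force: 0.0
q [ 56.8   6.3 113.6 -30.9  40.4 -27.9] tcp [389.7 401.4 194.2] t 36.02
tilt 30.5 az 15.8  close-axis az 105.2 (z 0.01) grasp [384.3 399.9 203.6] tip [393.6 402.5 187.3]
```

```bash
python3 -m crank '[{"dx":-0.04,"dy":-0.045,"dz":0,"yaw":-0.44},{"dx":-0.021,"dy":-0.03,"dz":-0.04,"yaw":0},{"dx":0,"dy":0,"dz":-0.06,"yaw":0},{"dx":0,"dy":0,"dz":-0.055,"yaw":0},{"dx":0,"dy":0,"dz":0,"yaw":0}]' 1 |tail -1
python3 -c "
from h import *
pose();snap('top','t5')
cv2.imwrite('pics/t5c.png',cv2.resize(cv2.imread('pics/t5.png')[230:430,80:280],None,fx=3,fy=3,interpolation=2))"
```

```text
gripper_force: 0.0
q [ 58.9  11.  132.  -56.4  25.6   5.2] tcp [341.1 341.1  67.5] t 36.65
tilt 30.2 az 13.2  close-axis az 103.2 (z -0.00) grasp [335.7 339.8  77. ] tip [345.  342.   60.6]
```

View pics/t5c.png

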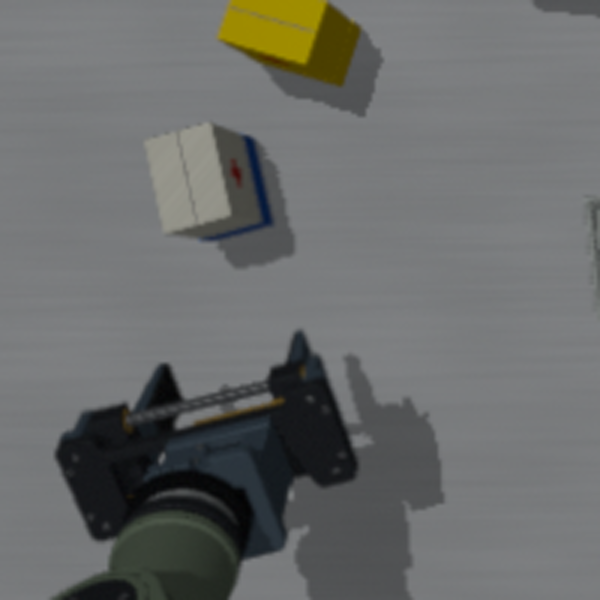

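```bash
python3 - <<'E'
from h import *
c=lambda P:((proj('top',P)-[80,230])*3).round()
a=np.radians(13.6);ex=np.array([np.cos(a),np.sin(a)]);ey=np.array([-ex[1],ex[0]]);o=np.array([464.3,370.8])
print('top',c([[*(o+i*ex+j*ey),110] for i,j in((35,25),(35,-25),(-35,-25),(-35,25))]))
print('base',c([[*(o+i*ex+j*ey),0] for i,j in((35,-25),(-35,-25),(-35,25))]))
b=np.radians(103.2);y=np.array([np.cos(b),np.sin(b)])
print('tips inner',c([[*(np.array([345,342])+s*46*y),60.6] for s in(1,-1)]))
E
```

```text
top [[145. 139.]
 [213. 122.]
 [232. 217.]
 [164. 234.]]
base [[258. 139.]
 [276. 226.]
 [214. 242.]]
tips inner [[183. 361.]
 [304. 331.]]
```

```bash
python3 -m crank '[{"dx":0.036,"dy":0.007,"dz":0,"yaw":0},{"dx":0.036,"dy":0.008,"dz":0,"yaw":0},{"dx":0.036,"dy":0.008,"dz":0,"yaw":0},{"dx":0.035,"dy":0.008,"dz":0,"yaw":0},{"dx":0,"dy":0,"dz":0,"yaw":0}]' |tail -1
python3 -m crank '[{"dx":0,"dy":0,"dz":0,"yaw":0},{"dx":0,"dy":0,"dz":0,"yaw":0},{"dx":0,"dy":0,"dz":0,"yaw":0},{"dx":0,"dy":0,"dz":0,"yaw":0},{"dx":0,"dy":0,"dz":0,"yaw":0}]' 0 30
python3 -c "
from h import *
pose()"
```

```text
gripper_force: 0.0
time_s: 37.95
ee_pos: [456.4, 368.3, 70.0]
ee_rot: [179.6, 30.5, -167.0]
force: [-0.8, 0.6, 1.3]
gripper_width: 49.5
gripper_force: 29.9
q [ 47.6  17.3 121.6 -48.6  22.1 -12.9] tcp [456.4 368.3  70. ] t 37.95
tilt 30.5 az 13.7  close-axis az 103.2 (z 0.01) grasp [451.  367.   79.5] tip [460.4 369.3  63.1]
```

```bash
python3 - <<'E'
from h import *
a=np.radians(-5.31);ex=np.array([np.cos(a),np.sin(a),0]);ey=np.array([-ex[1],ex[0],0]);o=np.array([679.9,-36.6,0])
r=lambda p:np.array([(p-o)@ex,(p-o)@ey]).T.round(1)
# 4x crop of glovebox from the first top frame
im=cv2.imread('pics/top0.png')
cv2.imwrite('pics/g.png',cv2.resize(im[120:230,215:305],None,fx=6,fy=5.4,interpolation=2))
print('rough',r(at_z('top',[(275,196)],210)))
E
python3 -m crank '[{"dx":0,"dy":0,"dz":0.04,"yaw":0},{"dx":0,"dy":0,"dz":0.047,"yaw":0}]' - 40 | sed -n '2p;5,6p'
```

```text
rough [[-52.4 111. ]]
ee_pos: [455.5, 367.1, 138.5]
gripper_width: 50.0
gripper_force: 39.8
```

View pics/g.png

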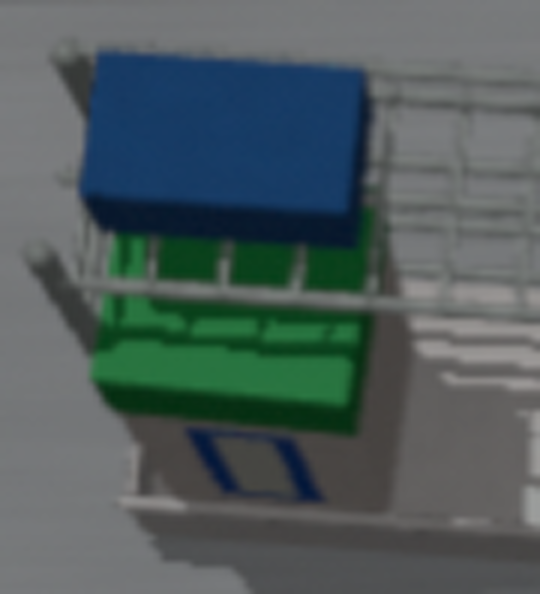

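```bash
python3 -m crank '[{"dx":0,"dy":0,"dz":-0.045,"yaw":0},{"dx":0,"dy":0,"dz":-0.038,"yaw":0},{"dx":0,"dy":0,"dz":0,"yaw":0}]' | sed -n '2p;4p'
python3 -c "
from h import *
pose()"
```

```text
ee_pos: [455.6, 367.0, 71.1]
force: [-1.6, -0.0, -1.9]
q [ 47.5  17.1 121.5 -47.7  22.5 -14. ] tcp [455.6 367.   71.1] t 38.58
tilt 30.3 az 13.4  close-axis az 103.2 (z 0.00) grasp [450.2 365.7  80.6] tip [459.6 368.   64.2]
```

```bash
python3 -m crank '[{"dx":0,"dy":0,"dz":-0.002,"yaw":0}]' | sed -n '4p'
python3 -m crank '[{"dx":0,"dy":0,"dz":0,"yaw":0},{"dx":0,"dy":0,"dz":0,"yaw":0},{"dx":-0.0255,"dy":-0.006,"dz":0,"yaw":0},{"dx":0,"dy":0,"dz":0,"yaw":0}]' 0.75 | sed -n '2p;5p'
python3 -m crank '[{"dx":0,"dy":0,"dz":0,"yaw":0},{"dx":0,"dy":0,"dz":0,"yaw":0},{"dx":0,"dy":0,"dz":0,"yaw":0},{"dx":0,"dy":0,"dz":0,"yaw":0}]' 0 55 | sed -n '5,6p'
python3 -c "
from h import *
pose()"
```

```text
force: [1.1, -0.1, -2.4]
ee_pos: [435.6, 363.1, 72.0]
gripper_width: 68.2
gripper_width: 49.0
gripper_force: 55.0
q [ 49.2  15.9 123.5 -50.1  22.5 -10. ] tcp [436.7 363.8  71.8] t 39.7
tilt 30.5 az 13.8  close-axis az 103.2 (z 0.01) grasp [431.2 362.5  81.3] tip [440.6 364.8  64.9]
```

```bash
python3 -m crank '[{"dx":0,"dy":0,"dz":0.045,"yaw":0},{"dx":0,"dy":0,"dz":0.055,"yaw":0},{"dx":0,"dy":-0.061,"dz":0,"yaw":-0.39},{"dx":0,"dy":-0.061,"dz":0,"yaw":-0.39},{"dx":0,"dy":-0.061,"dz":0,"yaw":-0.39},{"dx":0.03,"dy":-0.061,"dz":0,"yaw":-0.39},{"dx":0.03,"dy":-0.061,"dz":0,"yaw":-0.39},{"dx":0.03,"dy":-0.061,"dz":0,"yaw":-0.39},{"dx":0.03,"dy":-0.061,"dz":0,"yaw":-0.39},{"dx":0,"dy":0,"dz":0,"yaw":0}]' - 58 | sed -n '4,6p'
python3 -c "
from h import *
pose();snap('side','s6')"
```

```text
force: [-1.0, 0.5, -1.8]
gripper_width: 48.9
gripper_force: 58.0
q [  1.2   3.9 123.9  -2.1  21.9 -86.1] tcp [532.7  18.1 150.8] t 40.95
tilt 30.4 az -0.3  close-axis az 89.1 (z 0.01) grasp [527.2  18.2 160.3] tip [536.8  18.1 143.9]
```

```bash
python3 - <<'E'
from h import *
s=telemetry.state()
R=Rotation.from_euler('xyz',s['ee_rot'],degrees=True).as_matrix();g=s['ee_pos']-11*R[:,2]
a=np.radians(-0.4);ex=np.array([np.cos(a),np.sin(a),0]);ey=np.array([-ex[1],ex[0],0])
c=g+33*ex;c[2]=g[2]-81.3
p=proj('side',[c+i*35*ex+25*ey+[0,0,z] for z in(0,110) for i in(-1,1)]);print('pred base/top front,back',p.round(1))
im=cv2.imread('pics/s6.png');m0=p.min(0).astype(int)-25;m1=p.max(0).astype(int)+25
h=cv2.cvtColor(im,cv2.COLOR_BGR2HSV);b=cv2.inRange(h,(100,120,40),(130,255,255));k=np.zeros_like(b);k[m0[1]:m1[1],m0[0]:m1[0]]=b[m0[1]:m1[1],m0[0]:m1[0]]
ys,xs=np.nonzero(k);print(len(xs),xs.min(),xs.max(),ys.min(),ys.max())
lo=[(x,ys[xs==x].max(),ys[xs==x].min()) for x in range(xs.min(),xs.max()+1) if (xs==x).any()];print(lo)
E
```

```text
pred base/top front,back [[335.5 279.1]
 [309.4 274.6]
 [336.5 250.4]
 [308.8 245.8]]
121 310 334 268 275
[(310, np.int64(271), np.int64(268)), (311, np.int64(272), np.int64(268)), (312, np.int64(272), np.int64(268)), (313, np.int64(272), np.int64(268)), (314, np.int64(272), np.int64(268)), (315, np.int64(272), np.int64(268)), (316, np.int64(272), np.int64(269)), (317, np.int64(273), np.int64(269)), (318, np.int64(273), np.int64(269)), (319, np.int64(273), np.int64(269)), (320, np.int64(273), np.int64(269)), (321, np.int64(273), np.int64(269)), (322, np.int64(273), np.int64(270)), (323, np.int64(274), np.int64(270)), (324, np.int64(274), np.int64(270)), (325, np.int64(274), np.int64(270)), (326, np.int64(274), np.int64(270)), (327, np.int64(274), np.int64(270)), (328, np.int64(274), np.int64(271)), (329, np.int64(275), np.int64(271)), (330, np.int64(275), np.int64(271)), (331, np.int64(275), np.int64(271)), (332, np.int64(275), np.int64(271)), (333, np.int64(275), np.int64(271)), (334, np.int64(275), np.int64(271))]
```

```bash
python3 -m crank '[{"dx":0.034,"dy":-0.003,"dz":0,"yaw":0},{"dx":0.034,"dy":-0.003,"dz":0,"yaw":0},{"dx":0.034,"dy":-0.002,"dz":0,"yaw":0},{"dx":0.034,"dy":-0.002,"dz":0,"yaw":0},{"dx":0,"dy":0,"dz":0,"yaw":0}]' | sed -n '4,6p'
python3 -c "
from h import *
pose()"
```

```text
force: [-0.9, 0.3, -1.0]
gripper_width: 48.5
gripper_force: 58.0
q [  0.4  13.3 111.8  -0.3  24.5 -88.9] tcp [641.4  15.2 150.7] t 41.62
tilt 30.4 az 0.2  close-axis az 89.6 (z 0.01) grasp [635.8  15.1 160.2] tip [645.4  15.2 143.8]
```

```bash
python3 -m crank '[{"dx":0.004,"dy":-0.004,"dz":-0.005,"yaw":0},{"dx":0,"dy":0,"dz":-0.02,"yaw":0},{"dx":0,"dy":0,"dz":-0.02,"yaw":0},{"dx":0,"dy":0,"dz":-0.016,"yaw":0},{"dx":0,"dy":0,"dz":0,"yaw":0}]' | sed -n '4,6p'
python3 -c "
from h import *
pose()"
```

```text
force: [0.3, -0.0, -2.6]
gripper_width: 48.5
gripper_force: 58.0
q [-1.000e-01  1.700e+01  1.154e+02  3.000e-01  1.730e+01 -8.980e+01] tcp [642.7  10.7 101.2] t 42.25
tilt 30.3 az 0.1  close-axis az 89.5 (z 0.01) grasp [637.1  10.7 110.7] tip [646.7  10.7  94.3]
```

```bash
python3 -m crank '[{"dx":0,"dy":0,"dz":-0.007,"yaw":0},{"dx":0,"dy":0,"dz":0,"yaw":0}]' | sed -n '2p;4p'
python3 -m crank '[{"dx":0,"dy":0,"dz":-0.004,"yaw":0},{"dx":0,"dy":0,"dz":0,"yaw":0}]' | sed -n '2p;4p'

```

```text
ee_pos: [644.1, 10.5, 97.1]
force: [-0.8, 0.5, -1.9]
ee_pos: [644.1, 10.5, 93.8]
force: [0.5, -0.7, -1.5]
```

```bash
python3 -m crank '[{"dx":0,"dy":0,"dz":-0.003,"yaw":0},{"dx":0,"dy":0,"dz":0,"yaw":0}]' | sed -n '2p;4p'
python3 -m crank '[{"dx":0,"dy":0,"dz":-0.002,"yaw":0},{"dx":0,"dy":0,"dz":0,"yaw":0}]' | sed -n '2p;4p'

```

```text
ee_pos: [644.6, 10.5, 92.0]
force: [-1.0, 0.2, 0.5]
ee_pos: [645.4, 10.5, 91.9]
force: [-4.4, 0.3, 6.5]
```

```bash
python3 -m crank '[{"dx":0,"dy":0,"dz":0,"yaw":0},{"dx":0,"dy":0,"dz":0,"yaw":0},{"dx":0,"dy":0,"dz":0,"yaw":0}]' 0.67 | sed -n '2p;4,5p'
python3 -m crank '[{"dx":-0.015,"dy":0,"dz":0.002,"yaw":0},{"dx":-0.03,"dy":0,"dz":0.005,"yaw":0},{"dx":-0.06,"dy":0,"dz":0.02,"yaw":0},{"dx":-0.06,"dy":0,"dz":0.03,"yaw":0},{"dx":-0.06,"dy":0,"dz":0.03,"yaw":0},{"dx":0,"dy":0,"dz":0,"yaw":0}]' | sed -n '2p;4p'
python3 - <<'E'
from h import *
snap('top','t7');snap('side','s7')
a=np.radians(-5.31);ex=np.array([np.cos(a),np.sin(a),0]);ey=np.array([-ex[1],ex[0],0]);o=np.array([679.9,-36.6,0])
# predicted carton from the release pose; compare red cross / blue band / bottle cap by numbers
b=np.radians(0.2);cx=np.array([np.cos(b),np.sin(b),0]);cy=np.array([-cx[1],cx[0],0])
c=np.array([645.4-5.6,10.5,20])+33*cx
r=lambda p:[((p-o)@ex).round(1),((p-o)@ey).round(1)]
print('carton expected in rack',r(c))
P=[c+i*35*cx+j*25*cy+[0,0,110] for i,j in((1,1),(1,-1),(-1,-1),(-1,1))]
print('pred top',proj('top',P).round(1).tolist())
print('pred side base front/back, top',proj('side',[c+i*35*cx+25*cy+[0,0,z] for z in(0,110) for i in(-1,1)]).round(1).tolist())
im=cv2.imread('pics/s7.png');h=cv2.cvtColor(im,cv2.COLOR_BGR2HSV);m=cv2.inRange(h,(100,120,40),(130,255,255))
n,l,s,ce=cv2.connectedComponentsWithStats(m)
print('side blue',[(s[i].tolist(),ce[i].round(1).tolist()) for i in range(1,n) if s[i][4]>15])
im=cv2.imread('pics/t7.png');h=cv2.cvtColor(im,cv2.COLOR_BGR2HSV);m=cv2.inRange(h,(100,100,30),(130,255,255))
n,l,s,ce=cv2.connectedComponentsWithStats(m)
print('top blue',[(s[i].tolist(),ce[i].round(1).tolist()) for i in range(1,n) if s[i][4]>8])
# changes of top frame against start
d=cv2.absdiff(cv2.GaussianBlur(im,(3,3),0),cv2.GaussianBlur(cv2.imread('pics/top0.png'),(3,3),0)).max(2)>25
n,l,s,ce=cv2.connectedComponentsWithStats(d.astype('uint8'));print('changed',[s[i].tolist() for i in range(1,n) if s[i][4]>20])
E
```

```text
ee_pos: [644.3, 10.5, 89.8]
force: [0.8, -0.4, 0.3]
gripper_width: 61.2
ee_pos: [461.4, 10.5, 160.9]
force: [0.0, 0.2, -0.1]
carton expected in rack [np.float64(-11.4), np.float64(46.4)]
pred top [[298.0, 174.6], [321.0, 174.2], [321.6, 205.4], [298.3, 205.8]]
pred side base front/back, top [[295.0, 283.4], [270.4, 279.2], [293.5, 256.3], [267.4, 252.1]]
side blue [([414, 69, 31, 4, 66], [425.1, 70.5]), ([409, 72, 76, 46, 2563], [447.9, 94.9]), ([554, 157, 48, 12, 315], [577.9, 162.7]), ([231, 217, 34, 28, 592], [247.8, 230.8]), ([289, 277, 5, 4, 17], [290.9, 278.3])]
top blue [([228, 130, 49, 36, 1501], [252.2, 147.0]), ([247, 200, 8, 11, 39], [250.1, 204.6]), ([260, 201, 8, 12, 40], [263.9, 206.5]), ([301, 214, 20, 3, 53], [309.6, 214.9]), ([623, 468, 17, 12, 124], [629.0, 472.6])]
changed [[331, 183, 29, 38, 711], [301, 186, 20, 3, 38], [298, 189, 24, 15, 129], [300, 198, 28, 21, 396], [457, 263, 39, 39, 897], [138, 271, 40, 49, 957], [484, 271, 5, 6, 21], [259, 283, 119, 197, 16322], [495, 400, 145, 80, 6394], [342, 445, 118, 35, 2608]]
```

```bash
python3 - <<'E'
from h import *
b=np.radians(0.2);cx=np.array([np.cos(b),np.sin(b),0]);cy=np.array([-cx[1],cx[0],0])
c=np.array([639.8,10.5,20])+33*cx
print(proj('top',[c-35*cx+j*25*cy+[0,0,z] for z in(0,38) for j in(1,-1)]).round(1).tolist())
print(proj('top',[[*(np.array([639.8,10.5])),58]]))
im=cv2.imread('pics/t7.png');h=cv2.cvtColor(im,cv2.COLOR_BGR2HSV);m=cv2.inRange(h,(100,80,30),(130,255,255))[205:222,295:328]
ys,xs=np.nonzero(m);print([(x+295,ys[xs==x].min()+205,ys[xs==x].max()+205) for x in sorted(set(xs))])
g=cv2.cvtColor(im,cv2.COLOR_BGR2GRAY)
for y in range(184,222,3): print(y,g[y,292:330:2])
E
```

```text
[[300.2, 217.5], [321.4, 217.1], [299.6, 213.7], [321.4, 213.3]]
[[310.50127122 212.67064829]]
[(np.int64(300), np.int64(214), np.int64(215)), (np.int64(301), np.int64(214), np.int64(216)), (np.int64(302), np.int64(214), np.int64(216)), (np.int64(303), np.int64(214), np.int64(216)), (np.int64(304), np.int64(214), np.int64(216)), (np.int64(305), np.int64(214), np.int64(216)), (np.int64(306), np.int64(214), np.int64(216)), (np.int64(307), np.int64(214), np.int64(216)), (np.int64(308), np.int64(214), np.int64(216)), (np.int64(309), np.int64(214), np.int64(216)), (np.int64(310), np.int64(214), np.int64(216)), (np.int64(311), np.int64(214), np.int64(216)), (np.int64(312), np.int64(214), np.int64(216)), (np.int64(313), np.int64(214), np.int64(216)), (np.int64(314), np.int64(214), np.int64(215)), (np.int64(315), np.int64(214), np.int64(215)), (np.int64(316), np.int64(214), np.int64(215)), (np.int64(317), np.int64(214), np.int64(215)), (np.int64(318), np.int64(214), np.int64(215)), (np.int64(319), np.int64(214), np.int64(215)), (np.int64(320), np.int64(213), np.int64(215))]
184 [145 145 145 
[... 361 characters left out ...]
35 147 150 150 146 107 103 103
 102]
199 [101 102 101 122 134 127 149 149 148 136 117 147 148 149 147 107 103 103
 127]
202 [102 103 102 127 135 143 148 149 150 136 112 148 148 147 144 100 102 104
 135]
205 [103 103 103 101  94  92  92  89  88  86  93 100 100  98  99  99 105 105
 134]
208 [103 103 102  98  79  78  78  78  78  78  78  78  78  77  78 102 103 104
 134]
211 [103 103 102 102  80  78  77  76  76  76  76  76  76  76  78 102 104 104
 107]
214 [102 103 103 102  58  41  39  38  37  35  35  34  35  35  36  94 103 104
 134]
217 [114 111 108 102  94  91  97  90  87  89  90  92  97  97  97 102 103 105
 135]
220 [ 75  75  75  75  75  75  77  79  79  77  79  83  88  91  97  97  98 105
 108]
```

```bash
python3 -c "
from workcell import telemetry,ticket
print(telemetry.state()['time_s']);print(ticket.job_done())"
```

```text
44.475
the job is handed in; nothing more can be done
None
```

The job is handed in at 44.5 s: by my last camera check the bottle stands upright on the deck in the tub's half and the carton in the glove box's half, about 6° off square to the lip (limit 11°), with tub and glove box unmoved and the tray not checked separately (the arm hid it in the last picture); no verdict came back.

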